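# Weigh the straight joining plate

### The job

Two thin aluminium joining plates lie flat on the low steel stand, too thin to pick up there. Slide the straight one (the long rectangle, not the L-shaped one) towards the robot until its near end sticks out well over the stand's front edge while it still lies flat, then pinch that end by its two long sides, lift it well clear and set it down flat and centred on the round pan of the scale, without dropping it. Leave the L-shaped plate where it lies.

Things in the scene. Friction and masses are not known exactly. Their poses are not given: they have to be found in the camera images.
- plate_mid (a point): centre (half-way up) of the straight joining plate: loose flat aluminium rectangle 160 x 50 x 3 mm with dark hole marks, 65 g. x along its length (its -x end is the near end, 15 to 45 mm behind the stand's front edge at the start), y across, z up. It slides easily when shut fingertips press on its middle with 5 to 10 N and are drawn along. The L-shaped plate is 50 mm or more away.
- stand_edge (a point): middle of the upper front edge of the grey steel stand: a board 300 mm deep, 340 wide, 22 thick, flat top 80 mm above the bench (z = 0 of this frame). x points from the front edge over the board, away from the robot; y along the edge. In front of the edge all is free down to the bench. A carton 50 mm tall stands on the board, 210 mm or more behind the edge.
- pan (a point): centre of the top of the scale's fixed round steel pan, 110 mm across, 6 thick, top 85 mm above the bench, on a slim post. Under it the grey base, its top 42 mm above the bench, reaches 135 mm from the centre towards the robot (-x), 95 mm beyond, 90 mm to each side. x points away from the robot. A bin 75 mm tall stands 100 mm or more beyond the pan's centre.
- corner: the L-shaped aluminium corner plate, to be left alone: two arms 40 mm wide in a 100 x 100 mm outline, 3 mm thick, lying flat beside the straight plate, on its left or right. Origin at the middle of the 100 mm square, on the underside; the arms lie along its -y and -x sides.
Mind the look-alikes: they are no part of the job. What is shaped like the part that bears plate_mid but orange is not meant.

How it is judged:
By the outcome, as a careful person would: the job done as asked, in the order asked, and still so for the second after the job is handed in, with the robot touching nothing.
It also fails if it takes over 51 s, if anything falls off the work surface, if the arm or the gripper's body presses on something with over 40 N, if the wrist force passes 120 N, or if a joint passes its speed limit or range.

### The arm

A 7-joint arm with a two-finger parallel gripper is mounted at the origin on the work surface. World frame = base frame: x ahead of the robot, y to its left, z up, the work surface at z = 0. Lengths are in m, angles in degrees, forces in N, time in s.
With the tool pointing down it reaches from about 0.425 to 0.875 m from the base axis. Payload 4.7 kg.
Tool frame: the origin (TCP) lies at the very end of the fingers, on their centre line; the grasp point (between the pads) lies 19 mm behind it; z points along the fingers, x is the direction in which the jaws open and shut, and the axes are right-handed (so a half turn about z gives the same grasp; the last joint's range is limited). The gripper opens to 87 mm and grips with 3 to 60 N. Pads are 19 mm wide; open, the fingers measure 117 mm over their backs; the gripper's body (75 mm by 190 mm) begins 51 mm behind the grasp point.
Start: joints at [-76.427, 18.392, -4.016, 83.108, 1.295, 78.541, -3.26], TCP at [0.144, 0.634, 0.223] pointing down, gripper open.
Joint ranges: [-163.93, 163.93], [-17.29, 119.83], [-79.2, 71.16], [3.27, 140.29], [-89.18, 269.18], [5.43, 117.66], [-154.24, 154.24]. Speed limits (degrees/s): [147.25, 147.25, 180, 180, 180, 180, 180].

### API

Orientations are given as [roll, pitch, yaw] about the fixed x, y, z axes, in that order (R = Rz(yaw) Ry(pitch) Rx(roll)).
In Python, from cell import get_obs, viewer, env gives the robot as it stands.
- The arm moves only by the tool jog_arm, never from a script. Its argument "moves" is a list of rows, each a list of 7 numbers: the finger opening in cm, from 0 to 8.7, then the shift along the tool's x, y, z in cm, then the turn, a rotation vector about the tool's x, y, z in rad. In form: [[hand, x, y, z, rx, ry, rz], ...]. A call has 1 to 12 rows; each row is the pose to reach, as a shift and turn from the pose measured when the call began, along the tool's axes at that moment; what a row does not reach only later rows make up. A row lasts 1/12 s, in which the tool goes at most 41.7 mm and 7.16 degrees, less where a joint would pass 70% of its speed; a pose out of reach is approached as far as the arm can. A call with a gripper value outside its range is refused whole. The fingers move at their own pace and stop on an object; "squeeze" is the grip in N (left out, the last holds). Time passes only in rows, so rows that repeat a pose let the fingers close. It gives the time, the measured TCP pose, the force and the opening at its end, in the units of the state.
- get_obs(): the state, without advancing time (a new reading comes with each control period).
- viewer.read_camera(name): name is "scene" or "top" or "wrist"; returns the picture (420x560x3 uint8, red, green, blue); there is no depth.
- viewer.camera_params(name): a dict with "fx", "fy", "cx", "cy" (pixels), "k1" (the pictures are not rectified: a ray, as slopes to the right and down, at radius r is drawn at 1 + k1 r^2 times it, then the intrinsics apply), "extrinsics" (4x4, takes a point from camera to world coordinates). Camera axes: x right, y up, looking along -z (the intrinsics and any distortion apply to the point x, -y, -z); pixel columns grow to the right and rows downward; lengths in m; the calibration is good to about 2 mm. A picture is of the moment at which its call begins: read the wrist's pose just before it. camera_params takes no time and is no camera call; for the wrist camera it gives the pose at the moment of the call.
- env.sign_off(): hands the job in, once; it reports no verdict.
The state is a dict: "time_s": time; "qpos": joint angles; "joint_velocities": joint speeds; "effort": joint torques, N m; "tool_pos": TCP position; "tool_rot": TCP orientation; "force": force on the tool from outside, world axes, zero at the start; "wrist_torque": the same for the moment, N m; "grip_width": finger opening in m.
Only numpy, scipy, OpenCV 4.12 (cv2) and the standard library are available. Lean on these libraries where they do the work, as an engineer would, in place of code of your own. Each camera call takes 0.05 s, during which the arm holds its last target. There are 200 camera calls.

## Working session

There is one attempt and no reset: what is moved stays moved. The work goes in short steps, Python scripts to look and compute and a tool call to move; the robot and the scene stay as the last step left them, time stands still between calls to the robot, and variables do not carry over. Pictures are saved under pics/ and viewed, about 8 in all and at most 12, crops included, and the job is handed in when it is done.

Besides the shell and the picture viewer there is one more tool, called by a JSON object that holds its "fn" and its "kwargs", one argument or row to a line. jog_arm: Moves the arm, as the interface text tells. Its arguments: {"type":"object","properties":{"moves":{"type":"array"},"squeeze":{"type":"number"}},"required":["moves"]}

```bash
mkdir -p pics; cat > h.py <<'E'
import numpy as np, cv2
from cell import get_obs, viewer, env
def snap(n,f):
    p=viewer.camera_params(n); im=viewer.read_camera(n); cv2.imwrite('pics/'+f,im[:,:,::-1]); np.save('pics/'+f+'.npy',p,allow_pickle=True); return im,p
def ray(p,u,v):
    K=np.array([[p['fx'],0,p['cx']],[0,p['fy'],p['cy']],[0,0,1.]])
    d=np.array([(u-p['cx'])/p['fx'],(v-p['cy'])/p['fy']]); s=d.copy()
    for _ in range(30): s=d/(1+p['k1']*(s@s))
    E=np.array(p['extrinsics']); return E[:3,3],E[:3,:3]@np.array([s[0],-s[1],-1])
def onz(p,u,v,z):
    o,d=ray(p,u,v); return o+d*(z-o[2])/d[2]
def proj(p,X):
    E=np.array(p['extrinsics']); c=E[:3,:3].T@(np.array(X)-E[:3,3]); s=np.array([c[0],-c[1]])/-c[2]
    s=s*(1+p['k1']*(s@s)); return np.array([p['fx']*s[0]+p['cx'],p['fy']*s[1]+p['cy']])
def load(f): return np.load('pics/'+f+'.npy',allow_pickle=True).item()
E
python3 - <<'E'
from h import *
o=get_obs(); print({k:np.round(v,3) for k,v in o.items()})
a,p=snap('top','top1.png'); b,q=snap('scene','scene1.png')
for x in(p,q): print(np.round(x['extrinsics'],3),x['fx'],x['k1'])
cv2.imwrite('pics/both.png',cv2.resize(np.vstack([a])[:,:,::-1],(800,600),interpolation=cv2.INTER_CUBIC))
E
```

```text
{'time_s': np.float64(0.0), 'qpos': array([-76.428,  18.44 ,  -4.015,  83.177,   1.296,  78.539,  -3.26 ]), 'joint_velocities': array([-0.007,  0.021, -0.102,  0.136, -0.13 , -0.07 ,  0.089]), 'effort': array([-0.0000e+00, -4.9130e+01, -4.0400e-01, -3.1252e+01, -6.4000e-02,
        4.4000e-02,  0.0000e+00]), 'tool_pos': array([0.144, 0.633, 0.221]), 'tool_rot': array([1.79993e+02, 1.10000e-01, 7.72380e+01]), 'force': array([1.012, 0.218, 0.052]), 'wrist_torque': array([-0.011,  0.072,  0.01 ]), 'grip_width': np.float64(0.087)}
[[-0.006  0.995 -0.101  0.414]
 [-1.    -0.005  0.004  0.116]
 [ 0.004  0.101  0.995  1.238]
 [ 0.     0.     0.     1.   ]] 386.31458533334063 -0.10076734004902506
[[ 0.712 -0.551  0.435  1.035]
 [ 0.702  0.549 -0.454 -0.387]
 [ 0.012  0.629  0.778  0.962]
 [ 0.     0.     0.     1.   ]] 404.84943953426017 0.04186891628347658
```

View pics/both.png

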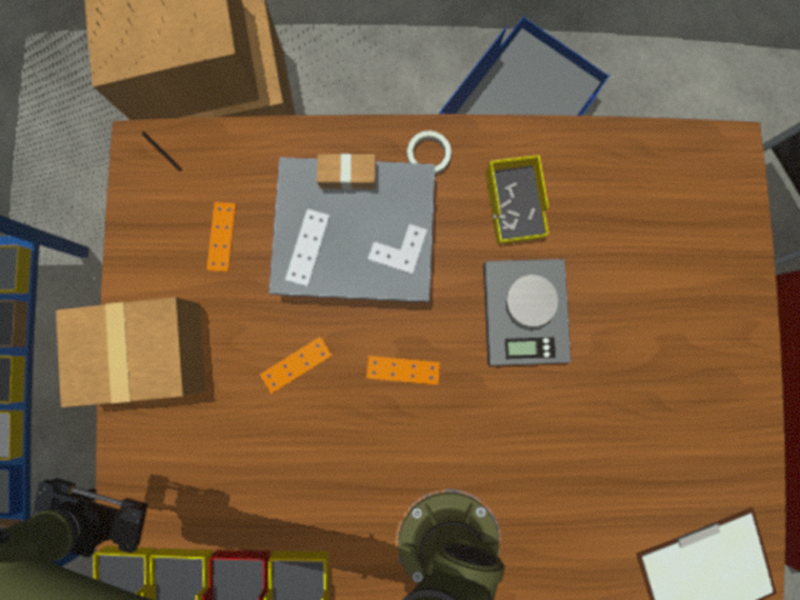

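View pics/scene1.png

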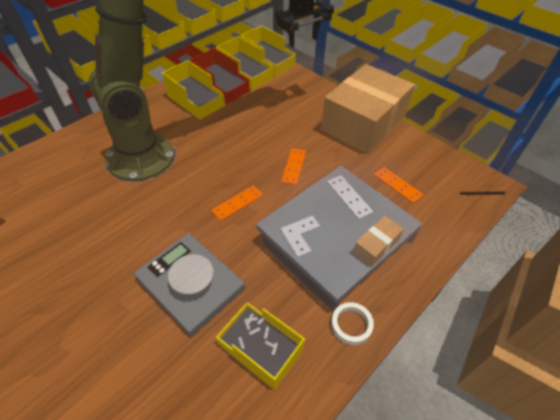

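The top view (800x600) shows these candidates for the straight plate: silver rectangle (307,247), silver L (400,250), and orange rectangles at (221,236), (296,365) and (403,370). I choose the silver rectangle on the stand. The pan is at (532,301). Next is a close crop to check the choice.

```bash
python3 - <<'E'
from h import *
a=cv2.imread('pics/top1.png')
c=a[100:220,180:340]; cv2.imwrite('pics/c1.png',cv2.resize(c,None,fx=5,fy=5,interpolation=cv2.INTER_CUBIC))
p=load('top1.png')
# plate by colour
m=(a.min(2)>165).astype(np.uint8); m[:100]=0;m[220:]=0;m[:,:180]=0;m[:,410:]=0
n,l,s,ce=cv2.connectedComponentsWithStats(m)
for i in range(1,n):
    if s[i,4]>60:
        ys,xs=np.nonzero(l==i); r=cv2.minAreaRect(np.c_[xs,ys].astype(np.float32)); print(s[i],r)
        z=.0815 if xs.mean()<330 else .085
        print(onz(p,*r[0],z),[np.round(onz(p,*k,z)[:2],4) for k in cv2.boxPoints(r)])
E
```

```text
[304 100  11  20  72] ((310.2554016113281, 109.94308471679688), (7.100162506103516, 20.579378128051758), 19.440034866333008)
[0.84030264 0.00760356 0.0815    ] [array([0.8127, 0.0292]), array([0.876 , 0.0067]), array([ 0.8682, -0.0141]), array([0.805 , 0.0085])]
[238 108   8  19 121] ((241.5, 117.0), (18.0, 7.0), 90.0)
[0.81833598 0.2215074  0.0815    ] [array([0.8477, 0.2327]), array([0.8475, 0.2108]), array([0.7892, 0.2104]), array([0.7894, 0.2321])]
[200 146  30  54 840] ((214.54052734375, 172.74325561523438), (16.762895584106445, 52.71489715576172), 17.102725982666016)
[0.64277464 0.30259948 0.0815    ] [array([0.5732, 0.3497]), array([0.7293, 0.3047]), array([0.7133, 0.2551]), array([0.5578, 0.3007])]
[257 157  42  34 688] ((277.8000183105469, 170.59999084472656), (33.5201416015625, 32.88768768310547), 18.434947967529297)
[0.64817724 0.10976783 0.0815    ] [array([0.6167, 0.174 ]), array([0.7135, 0.1422]), array([0.6799, 0.0451]), array([0.5838, 0.0778])]
[355 193  35  27 770] ((372.0, 206.0), (26.0, 34.0), 90.0)
[ 0.53801225 -0.17448444  0.085     ] [array([ 0.5779, -0.1236]), array([ 0.5776, -0.2282]), array([ 0.4983, -0.2254]), array([ 0.4989, -0.1216])]
```

View pics/c1.png

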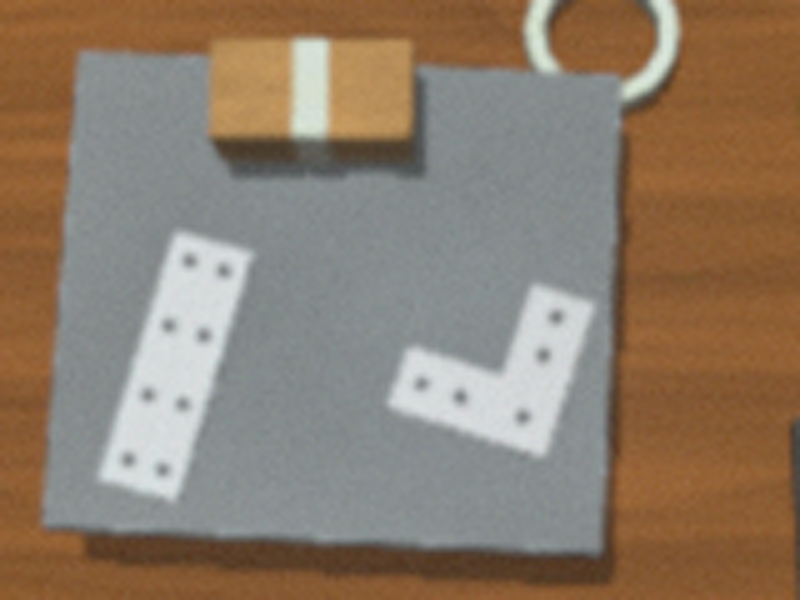

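The crop confirms a silver rectangle with dark holes, corners (175,230), (253,253), (178,501), (98,480). The stand's front edge runs from (43,526) to (605,553). Now I'll refine the plate, edge and pan positions using both cameras.

```bash
python3 - <<'E'
from h import *
p=load('top1.png')
for l in [(43,526),(605,553)]: print('edge',onz(p,l[0]/5+179.6,l[1]/5+99.6,.08))
for l in [(175,230),(253,253),(178,501),(98,480)]: print('corner',onz(p,l[0]/5+179.6,l[1]/5+99.6,.083))
def blob(f,box,t,z):
    a=cv2.imread('pics/'+f); p=load(f); x0,x1,y0,y1=box
    m=np.zeros(a.shape[:2],np.uint8); m[y0:y1,x0:x1]=(a[y0:y1,x0:x1].min(2)>t)
    n,l,s,c=cv2.connectedComponentsWithStats(m); i=1+s[1:,4].argmax()
    ys,xs=np.nonzero(l==i); W=np.array([onz(p,u,v,z)[:2] for u,v in zip(xs,ys)],np.float32)
    r=cv2.minAreaRect(W); print(f,s[i],'rect',np.round(r[0],4),np.round(r[1],4),round(r[2],2),'circ',np.round(cv2.minEnclosingCircle(W),4) if 0 else cv2.minEnclosingCircle(W),'mean',W.mean(0))
blob('top1.png',(195,235,140,205),150,.083)
blob('scene1.png',(320,385,165,225),150,.083)
for t in(150,130): blob('top1.png',(350,395,185,235),t,.085)
for t in(150,130): blob('scene1.png',(160,220,245,305),t,.085)
a=cv2.imread('pics/top1.png'); b=cv2.imread('pics/scene1.png')
s1=cv2.resize(a[175:265,330:410],None,fx=5,fy=5,interpolation=cv2.INTER_CUBIC); s2=cv2.resize(b[230:320,135:215],None,fx=5,fy=5,interpolation=cv2.INTER_CUBIC)
cv2.imwrite('pics/pan.png',np.hstack([s1,s2]))
E
```

```text
edge [0.54506461 0.38190106 0.08      ]
edge [0.5268823  0.04170811 0.08      ]
corner [0.72730136 0.30346943 0.083     ]
corner [0.71236552 0.25524149 0.083     ]
corner [0.55946232 0.29928155 0.083     ]
corner [0.57256384 0.34812949 0.083     ]
top1.png [199 146  32  55 917] rect [0.6429 0.3023] [0.0544 0.1645] 73.09 circ ((0.6424739360809326, 0.30125656723976135), 0.08397164940834045) mean [0.6420132 0.3026532]
scene1.png [328 175  45  43 756] rect [0.6446 0.3022] [0.0522 0.1628] 73.54 circ ((0.6447776556015015, 0.3031260073184967), 0.08307566493749619) mean [0.6477497 0.301109 ]
top1.png [355 192  36  36 988] rect [ 0.5276 -0.1759] [0.1066 0.1049] 44.13 circ ((0.527217447757721, -0.1755847930908203), 0.054138217121362686) mean [ 0.52710795 -0.1753311 ]
top1.png [ 354  191   38   37 1061] rect [ 0.5276 -0.1759] [0.1109 0.1092] 44.13 circ ((0.5279114842414856, -0.17576918005943298), 0.0569036565721035) mean [ 0.52775383 -0.17569523]
scene1.png [ 168  255   45   38 1290] rect [ 0.5274 -0.1753] [0.1028 0.1045] 6.98 circ ((0.526767373085022, -0.17583121359348297), 0.053617723286151886) mean [ 0.5285051  -0.17651042]
scene1.png [ 167  254   47   40 1410] rect [ 0.5277 -0.1741] [0.1077 0.1086] 1.41 circ ((0.5265750885009766, -0.17567963898181915), 0.056259069591760635) mean [ 0.52834266 -0.17612028]
```

View pics/pan.png

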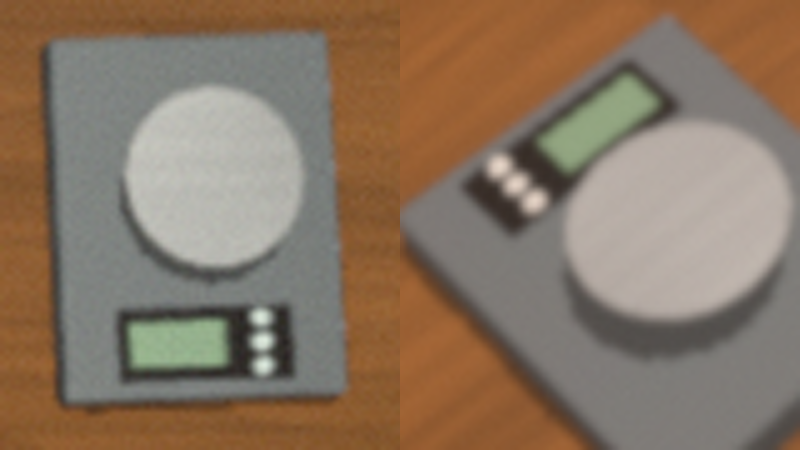

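Two cameras agree: plate centre (0.6435, 0.302), yaw -16.6°. The pan centre is (0.5275, -0.1755). The front edge is x≈0.5407 at y=0.30, with stand yaw -3°. Next I compute the approach.

```bash
cat >> h.py <<'E'
from scipy.spatial.transform import Rotation as R
def go(x,y,z,yaw):
    o=get_obs(); r=R.from_euler('xyz',o['tool_rot'],degrees=True); t=R.from_euler('xyz',[180,0,yaw],degrees=True)
    print('tcp',np.round(o['tool_pos'],4),np.round(o['tool_rot'],2),'F',np.round(o['force'],2),'w',round(float(o['grip_width']),4),'t',round(float(o['time_s']),2))
    print('move cm',np.round(r.inv().apply(np.array([x,y,z])-o['tool_pos'])*100,2),'rot',np.round((r.inv()*t).as_rotvec(),3))
E
python3 - <<'E'
from h import *
go(.6435,.302,.30,73.4); go(.6435,.302,.12,73.4)
p=load('top1.png'); 
for u,v in [(60,310),(180,298),(205,400),(65,405)]: print(onz(p,u*.7,v*.7,.12))
E
```

```text
tcp [0.1436 0.6334 0.2216] [1.7999e+02 1.0000e-01 7.7230e+01] F [-0.35  0.11 -0.08] w 0.0871 t 0.1
move cm [-21.29  56.08  -7.8 ] rot [0.    0.002 0.067]
tcp [0.1436 0.6334 0.2216] [1.7999e+02 1.0000e-01 7.7230e+01] F [-0.35  0.11 -0.08] w 0.0871 t 0.1
move cm [-21.26  56.08  10.2 ] rot [0.    0.002 0.067]
[0.50620612 0.82268268 0.12      ]
[0.53032547 0.55880985 0.12      ]
[0.32201816 0.50097006 0.12      ]
[0.30760024 0.80295646 0.12      ]
```

{"fn": "jog_arm", "kwargs": {
  "moves": [
    [8.7,0,0,-4,0,0,0],
    [8.7,0,0,-8,0,0,0.067],
    [0,-2,6,-8,0,0,0.067],
    [0,-21.3,56.1,-8,0,0,0.067],
    [0,-21.3,56.1,-8,0,0,0.067],
    [0,-21.3,56.1,-8,0,0,0.067],
    [0,-21.3,56.1,-8,0,0,0.067],
    [0,-21.3,56.1,-8,0,0,0.067],
    [0,-21.3,56.1,-8,0,0,0.067],
    [0,-21.3,56.1,-8,0,0,0.067],
    [0,-21.3,56.1,-8,0,0,0.067],
    [0,-21.3,56.1,-8,0,0,0.067]
  ],
  "squeeze": 20
}}

```text
time_s: 1.1
tool_pos: [0.4924, 0.4022, 0.3015]
tool_rot: [-180.0, 0.1, 73.4]
force: [0.8, 0.7, 0.1]
grip_width: 0.0284
```

```bash
python3 - <<'E'
from h import *
go(.6435,.302,.13,73.4)
E
```

```text
tcp [0.4924 0.4022 0.3015] [-1.7999e+02  1.2000e-01  7.3410e+01] F [0.83 0.71 0.13] w 0.0284 t 1.1
move cm [-5.25 17.35 17.16] rot [-0.     0.002  0.   ]
```

{"fn": "jog_arm", "kwargs": {
  "moves": [
    [0,-5.3,17.3,3,0,0,0],
    [0,-5.3,17.3,3,0,0,0],
    [0,-5.3,17.3,3,0,0,0],
    [0,-5.3,17.3,3,0,0,0],
    [0,-5.3,17.3,3,0,0,0],
    [0,-5.3,17.3,6,0,0,0],
    [0,-5.3,17.3,9,0,0,0],
    [0,-5.3,17.3,12,0,0,0],
    [0,-5.3,17.3,15,0,0,0],
    [0,-5.3,17.3,17.2,0,0,0],
    [0,-5.3,17.3,17.2,0,0,0],
    [0,-5.3,17.3,17.2,0,0,0]
  ]
}}

```text
time_s: 2.1
tool_pos: [0.6418, 0.3013, 0.128]
tool_rot: [-179.8, 0.3, 73.4]
force: [0.1, 0.1, 0.5]
grip_width: 0.0008
```

```bash
python3 - <<'E'
from h import *
go(.6435,.302,.086,73.4)
a,p=snap('wrist','w1.png'); print(proj(p,[.6435,.302,.083]))
E
```

```text
tcp [0.6418 0.3013 0.128 ] [-179.84    0.27   73.41] F [0.14 0.12 0.5 ] w 0.0008 t 2.1
move cm [0.14 0.16 4.2 ] rot [-0.003  0.005  0.   ]
[285.80667429 236.42607052]
```

View pics/w1.png

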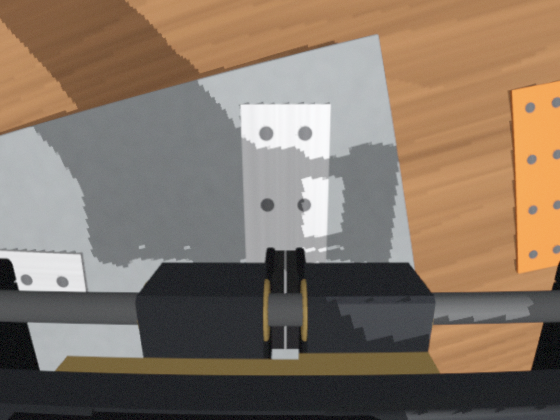

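The wrist view shows the straight plate under the shut fingers. Its near-end corners are at (242,104) and (330,104), the stand corner is at (378,36), and the L is at lower left. I'll check these against the estimates and then descend.

```bash
python3 - <<'E'
from h import *
p=load('w1.png')
for u,v,z in [(242,104,.083),(330,104,.083),(246,250,.083),(378,36,.08),(200,79,.08),(0,134,.08)]: print(onz(p,u,v,z))
E
```

```text
[0.56107684 0.30100078 0.083     ]
[0.57512282 0.34808969 0.083     ]
[0.64509889 0.27557099 0.083     ]
[0.5477526  0.38284381 0.08      ]
[0.54121978 0.28239448 0.08      ]
[0.53330266 0.15526055 0.08      ]
```

{"fn": "jog_arm", "kwargs": {
  "moves": [
    [0,0.1,0.2,1.5,0,0.005,0],
    [0,0.1,0.2,3,0,0.005,0],
    [0,0.1,0.2,3.8,0,0.005,0],
    [0,0.1,0.2,4.1,0,0.005,0],
    [0,0.1,0.2,4.2,0,0.005,0],
    [0,0.1,0.2,4.2,0,0.005,0]
  ]
}}

```text
time_s: 2.65
tool_pos: [0.6459, 0.3025, 0.0894]
tool_rot: [179.9, -0.2, 73.4]
force: [0.2, 0.6, 0.9]
grip_width: 0.0007
```

{"fn": "jog_arm", "kwargs": {
  "moves": [
    [0,0,0,0.3,0,0,0],
    [0,0,0,0.5,0,0,0],
    [0,0,0,0.6,0,0,0],
    [0,0,0,0.65,0,0,0]
  ]
}}

```text
time_s: 2.98
tool_pos: [0.6461, 0.3026, 0.0835]
tool_rot: [179.9, -0.3, 73.4]
force: [-1.1, -0.3, 4.8]
grip_width: 0.0008
```

{"fn": "jog_arm", "kwargs": {
  "moves": [
    [0,0,0,0.15,0,0,0],
    [0,-0.05,-0.2,0.15,0,0,0],
    [0,-0.12,-0.5,0.15,0,0,0],
    [0,-0.24,-1.0,0.15,0,0,0],
    [0,-0.36,-1.5,0.15,0,0,0],
    [0,-0.48,-2.0,0.15,0,0,0]
  ]
}}

```text
time_s: 3.48
tool_pos: [0.6268, 0.304, 0.0835]
tool_rot: [179.7, -0.4, 73.4]
force: [0.6, 0.6, 6.6]
grip_width: 0.0004
```

```bash
cat >> h.py <<'E'
def blob(f,a,p,z=.083,t=150,c=(.62,.31),rad=.12):
    m=(a.min(2)>t).astype(np.uint8); n,l,s,_=cv2.connectedComponentsWithStats(m)
    for i in range(1,n):
        if s[i,4]<250: continue
        ys,xs=np.nonzero(l==i); 
        if np.hypot(*(onz(p,xs.mean(),ys.mean(),z)[:2]-c))>rad: continue
        W=np.array([onz(p,u,v,z)[:2] for u,v in zip(xs,ys)],np.float32)
        r=cv2.minAreaRect(W); print(f,s[i,4],'centre',np.round(r[0],4),np.round(r[1],4),round(r[2],2))
E
python3 - <<'E'
from h import *
a,p=snap('scene','s2.png'); blob('scene',a,p)
a,p=snap('top','t2.png'); blob('top',a,p)
E
```

```text
scene 282 centre [0.6777 0.2886] [0.0549 0.0551] 74.37
```

The visible far end moved about 17 mm with the tool, so the plate is sliding. I'll keep drawing it.

{"fn": "jog_arm", "kwargs": {
  "moves": [
    [0,-0.12,-0.5,0.2,0,0,0],
    [0,-0.24,-1.0,0.2,0,0,0],
    [0,-0.36,-1.5,0.2,0,0,0],
    [0,-0.48,-2.0,0.2,0,0,0],
    [0,-0.6,-2.5,0.2,0,0,0],
    [0,-0.72,-3.0,0.2,0,0,0]
  ]
}}

```text
time_s: 4.08
tool_pos: [0.5966, 0.3064, 0.0835]
tool_rot: [179.6, -0.5, 73.4]
force: [2.4, -1.0, 7.1]
grip_width: 0.0003
```

{"fn": "jog_arm", "kwargs": {
  "moves": [
    [0,-0.12,-0.5,0.2,0,0,0],
    [0,-0.24,-1.0,0.2,0,0,0],
    [0,-0.36,-1.5,0.2,0,0,0],
    [0,-0.48,-2.0,0.2,0,0,0],
    [0,-0.6,-2.5,0.2,0,0,0],
    [0,-0.75,-3.1,0.2,0,0,0],
    [0,-0.75,-3.1,0.2,0,0,0]
  ]
}}

```text
time_s: 4.67
tool_pos: [0.5655, 0.3088, 0.0835]
tool_rot: [179.4, -0.7, 73.5]
force: [-0.3, -1.3, 9.8]
grip_width: 0.0004
```

```bash
python3 - <<'E'
from h import *
a,p=snap('scene','s3.png'); blob('scene',a,p)
b=cv2.imread('pics/s3.png')[130:300,240:440]; cv2.imwrite('pics/s3c.png',cv2.resize(b,None,fx=3.5,fy=3.5,interpolation=cv2.INTER_CUBIC))
E
```

```text
scene 258 centre [0.6158 0.2934] [0.0527 0.0558] 73.94
```

View pics/s3c.png

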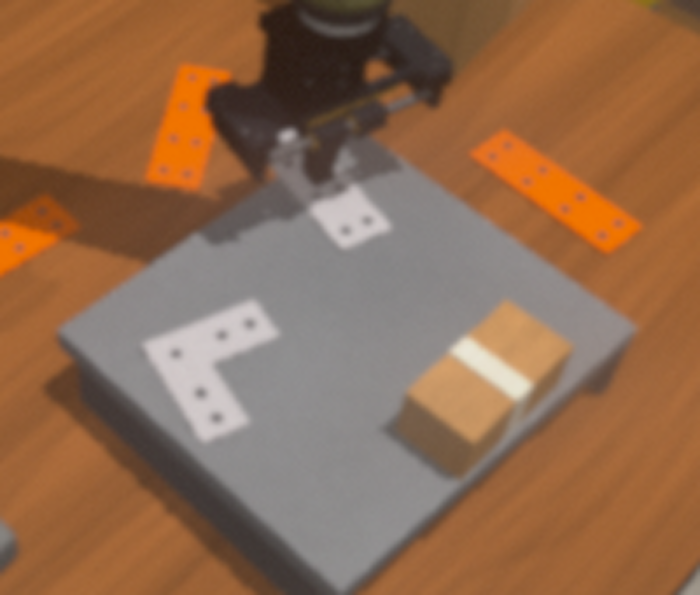

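The crop shows the plate protruding past the front edge under the gripper, with its far end at (350,220) and the L untouched. The plate has slid about 79 mm. I'll lift off and look with the wrist camera.

{"fn": "jog_arm", "kwargs": {
  "moves": [
    [0,0,0,-1,0,0,0],
    [0,0,0,-4,0,0,0],
    [0,0,0,-6.5,0,0,0],
    [0,0,0,-6.5,0,0,0],
    [8.7,0,0,-6.5,0,0,0],
    [8.7,0,0,-6.5,0,0,0]
  ]
}}

```text
time_s: 5.22
tool_pos: [0.5637, 0.308, 0.1478]
tool_rot: [179.5, -0.6, 73.5]
force: [-0.4, 0.5, 0.1]
grip_width: 0.0074
```

```bash
python3 - <<'E'
from h import *
go(.6435,.302,.086,73.4)
a,p=snap('wrist','w2.png')
E
```

```text
tcp [0.5637 0.308  0.1478] [179.53  -0.64  73.47] F [-0.42  0.45  0.12] w 0.0074 t 5.22
move cm [1.62 7.77 6.26] rot [ 0.008 -0.011  0.001]
```

View pics/w2.png

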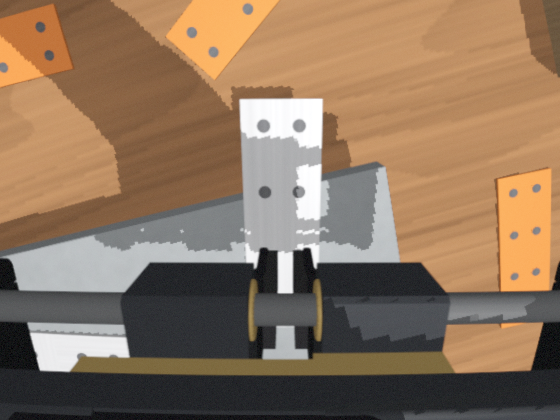

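The wrist view shows near-end corners (240,99) and (322,99). The stand edge crosses the plate's sides at (243,194) and (321,176).

```bash
python3 - <<'E'
from h import *
p=load('w2.png'); P=lambda u,v,z=.083:onz(p,u,v,z)[:2]
a,b=P(240,99),P(322,99); c,d=P(246,240),P(319.5,240)
print(a,b,np.linalg.norm(a-b),c,d,np.linalg.norm(c-d),'edge',P(243,194,.08),P(321,176,.08))
m=(a+b)/2; n=(c+d)/2; t=n-m; L=np.linalg.norm(t); t/=L; yaw=np.degrees(np.arctan2(t[1],t[0])); ex=(b-a); print('near mid',m,'yaw',yaw,'yaw from end',np.degrees(np.arctan2(-ex[0],ex[1])))
E
```

```text
[0.48018503 0.30613809] [0.49438233 0.35383766] 0.0497675782943527 [0.56826798 0.28085926] [0.58271113 0.32857817] 0.049856788756481106 edge [0.5378302  0.28859974] [0.54096494 0.34105976]
near mid [0.48728368 0.32998788] yaw -15.985916134445358 yaw from end -16.575113554804993
```

```bash
python3 - <<'E'
from h import *
go(.5007,.3261,.148,73.7)
go(.5007,.3261,.066,73.7)
E
```

```text
tcp [0.5635 0.3078 0.1471] [179.57  -0.59  73.46] F [-0.79  0.21 -0.09] w 0.011 t 5.27
move cm [-0.03 -6.54 -0.14] rot [ 0.007 -0.01  -0.004]
tcp [0.5635 0.3078 0.1471] [179.57  -0.59  73.46] F [-0.79  0.21 -0.09] w 0.011 t 5.27
move cm [-0.12 -6.6   8.06] rot [ 0.007 -0.01  -0.004]
```

{"fn": "jog_arm", "kwargs": {
  "moves": [
    [8,-0.1,-2,0,0.007,-0.01,-0.004],
    [8,-0.1,-4,0,0.007,-0.01,-0.004],
    [8,-0.1,-6.5,0,0.007,-0.01,-0.004],
    [8,-0.1,-6.6,0,0.007,-0.01,-0.004],
    [8,-0.1,-6.6,0,0.007,-0.01,-0.004],
    [8,-0.1,-6.6,0,0.007,-0.01,-0.004],
    [8,-0.1,-6.6,0,0.007,-0.01,-0.004],
    [8,-0.1,-6.6,0,0.007,-0.01,-0.004],
    [8,-0.1,-6.6,0,0.007,-0.01,-0.004],
    [8,-0.1,-6.6,0,0.007,-0.01,-0.004]
  ]
}}

```text
time_s: 6.1
tool_pos: [0.5005, 0.3252, 0.1464]
tool_rot: [180.0, -0.0, 73.6]
force: [0.4, 0.0, 0.5]
grip_width: 0.0756
```

```bash
python3 - <<'E'
from h import *
go(.5007,.3261,.066,73.7)
E
```

```text
tcp [0.5005 0.3252 0.1464] [179.96  -0.    73.63] F [0.41 0.03 0.48] w 0.0756 t 6.1
move cm [ 0.09 -0.01  8.04] rot [ 0.001 -0.    -0.001]
```

{"fn": "jog_arm", "kwargs": {
  "moves": [
    [8,0.1,0,2,0,0,0],
    [8,0.1,0,4,0,0,0],
    [8,0.1,0,6,0,0,0],
    [8,0.1,0,7.5,0,0,0],
    [8,0.1,0,8,0,0,0],
    [8,0.1,0,8,0,0,0],
    [8,0.1,0,8,0,0,0],
    [8,0.1,0,8,0,0,0]
  ]
}}

```text
time_s: 6.77
tool_pos: [0.5017, 0.3267, 0.0678]
tool_rot: [179.9, -0.1, 73.6]
force: [0.0, -0.2, 0.3]
grip_width: 0.0801
```

```bash
python3 - <<'E'
from h import *
go(.5007,.3261,.066,73.7)
snap('wrist','w3.png')
E
```

```text
tcp [0.5017 0.3267 0.0678] [ 1.7989e+02 -1.0000e-01  7.3620e+01] F [ 0.05 -0.24  0.27] w 0.0801 t 6.77
move cm [-0.08 -0.08  0.18] rot [ 0.002 -0.002 -0.001]
```

View pics/w3.png

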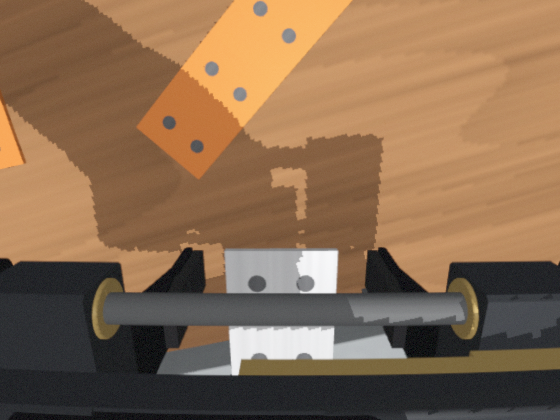

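The plate end (224–338, row 249) sits between the open fingers (inner edges about 205 and 367). Closing now.

{"fn": "jog_arm", "kwargs": {
  "moves": [
    [4,-0.1,-0.1,0.2,0,0,0],
    [4,-0.1,-0.1,0.2,0,0,0],
    [4,-0.1,-0.1,0.2,0,0,0],
    [4,-0.1,-0.1,0.2,0,0,0],
    [4,-0.1,-0.1,0.2,0,0,0],
    [4,-0.1,-0.1,0.2,0,0,0],
    [4,-0.1,-0.1,0.2,0,0,0],
    [4,-0.1,-0.1,0.2,0,0,0],
    [4,-0.1,-0.1,0.2,0,0,0]
  ],
  "squeeze": 45
}}

```text
time_s: 7.57
tool_pos: [0.5005, 0.3261, 0.0659]
tool_rot: [179.9, -0.1, 73.6]
force: [-0.1, -0.3, 0.8]
grip_width: 0.0488
```

{"fn": "jog_arm", "kwargs": {
  "moves": [
    [4,0,0,-0.3,0,0,0],
    [4,0,0,-1,0,0,0],
    [4,0,0,-2,0,0,0],
    [4,0,0,-3.5,0,0,0],
    [4,0,0,-5,0,0,0],
    [4,0,0,-6.5,0,0,0],
    [4,0,0,-8,0,0,0],
    [4,0,0,-9.5,0,0,0],
    [4,0,0,-11,0,0,0],
    [4,0,0,-12,0,0,0],
    [4,0,0,-12,0,0,0],
    [4,0,0,-12,0,0,0]
  ]
}}

```text
time_s: 8.57
tool_pos: [0.5005, 0.3261, 0.1866]
tool_rot: [179.8, -0.2, 73.6]
force: [0.4, -0.5, -1.3]
grip_width: 0.0485
```

```bash
python3 - <<'E'
from h import *
go(.5007,.3261,.066,73.7); o=get_obs(); print(o['wrist_torque'])
a,p=snap('scene','s4.png'); b=cv2.imread('pics/s4.png')[90:290,240:440]; cv2.imwrite('pics/s4c.png',cv2.resize(b,None,fx=3,fy=3,interpolation=cv2.INTER_CUBIC))
E
```

```text
tcp [0.5005 0.3261 0.1866] [179.84  -0.19  73.63] F [ 0.39 -0.46 -1.34] w 0.0485 t 8.57
move cm [-3.000e-02 -1.000e-02  1.206e+01] rot [ 0.003 -0.003 -0.001]
[0.00242163 0.06534432 0.02868075]
```

View pics/s4c.png

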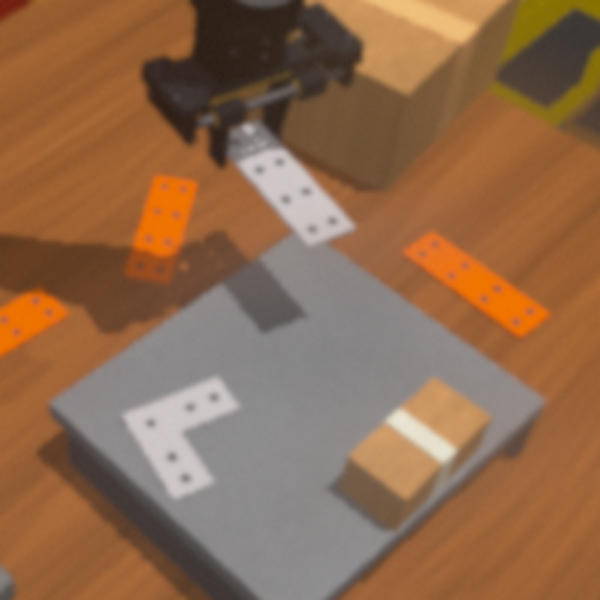

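```bash
python3 - <<'E'
from h import *
p=load('s4.png'); t=np.radians(-16.35)
for dy in(.025,-.025):
  for dz in (0,-.01,-.02):
    print(dy,dz,(proj(p,[.5005+.146*np.cos(t)-dy*np.sin(t),.3261+.146*np.sin(t)+dy*np.cos(t),.2036+dz])-[240,90])*3+1)
E
```

```text
0.025 0 [356.074017   225.39030846]
0.025 -0.01 [354.26053783 233.44181922]
0.025 -0.02 [352.47409019 241.37665024]
-0.025 0 [309.10590856 244.82806273]
-0.025 -0.01 [307.61569499 252.84763238]
-0.025 -0.02 [306.14792118 260.74965767]
```

The far-end corners in the crop, (312,245) and (355,226), match a level plate to about 1 mm. Now I transport it to the pan.

```bash
python3 - <<'E'
from h import *
go(.4642,-.1569,.19,73.65); 
E
```

```text
tcp [0.4999 0.3258 0.1856] [ 1.799e+02 -1.000e-01  7.363e+01] F [ 0.18  0.1  -0.8 ] w 0.0484 t 8.62
move cm [-47.32  10.18  -0.5 ] rot [ 0.002 -0.002 -0.   ]
```

{"fn": "jog_arm", "kwargs": {
  "moves": [
    [4,-0.8,0.2,-0.5,0.002,-0.002,0],
    [4,-2.4,0.5,-0.5,0.002,-0.002,0],
    [4,-4.7,1.0,-0.5,0.002,-0.002,0],
    [4,-7.4,1.6,-0.5,0.002,-0.002,0],
    [4,-10.2,2.2,-0.5,0.002,-0.002,0],
    [4,-13,2.8,-0.5,0.002,-0.002,0],
    [4,-15.8,3.4,-0.5,0.002,-0.002,0],
    [4,-18.6,4.0,-0.5,0.002,-0.002,0],
    [4,-21.4,4.6,-0.5,0.002,-0.002,0],
    [4,-23,4.95,-0.5,0.002,-0.002,0],
    [4,-23.7,5.1,-0.5,0.002,-0.002,0],
    [4,-23.7,5.1,-0.5,0.002,-0.002,0]
  ]
}}

```text
time_s: 9.62
tool_pos: [0.4815, 0.0811, 0.1901]
tool_rot: [-180.0, 0.0, 73.4]
force: [0.9, 0.6, -0.3]
grip_width: 0.0479
```

{"fn": "jog_arm", "kwargs": {
  "moves": [
    [4,-0.8,0.2,0,0,0,0],
    [4,-2.4,0.5,0,0,0,0],
    [4,-4.7,1.0,0,0,0,0],
    [4,-7.4,1.6,0,0,0,0],
    [4,-10.2,2.2,0,0,0,0],
    [4,-13,2.8,0,0,0,0],
    [4,-15.8,3.4,0,0,0,0],
    [4,-18.6,4.0,0,0,0,0],
    [4,-21.4,4.6,0,0,0,0],
    [4,-23,4.95,0,0,0,0],
    [4,-23.5,5.05,0,0,0,0],
    [4,-23.5,5.05,0,0,0,0]
  ]
}}

```text
time_s: 10.62
tool_pos: [0.4626, -0.1591, 0.19]
tool_rot: [-179.9, 0.0, 73.3]
force: [0.8, 0.1, -0.5]
grip_width: 0.0476
```

```bash
python3 - <<'E'
from h import *
go(.4642,-.1569,.12,73.65); print(np.round(get_obs()['qpos'],1))
a,p=snap('top','t5.png'); blob('top',a,p,z=.206,c=(.53,-.17))
a,p=snap('scene','s5.png'); blob('scene',a,p,z=.206,c=(.53,-.17))
E
```

```text
tcp [ 0.4626 -0.1591  0.19  ] [-1.7994e+02  5.0000e-02  7.3290e+01] F [ 0.77  0.11 -0.46] w 0.0476 t 10.62
move cm [0.26 0.1  7.  ] rot [-0.001  0.001 -0.006]
[-20.9  -1.3  36.6 109.    0.9  72.1  88.7]
top 835 centre [ 0.5628 -0.167 ] [0.0988 0.1009] 66.02
scene 1424 centre [ 0.565  -0.1817] [0.0648 0.1648] 75.35
```

```bash
python3 - <<'E'
from h import *
b=cv2.imread('pics/s5.png')[160:320,100:280]; s=cv2.imread('pics/t5.png')[150:310,300:440]
f=lambda x:cv2.resize(x,None,fx=2.5,fy=2.5,interpolation=cv2.INTER_CUBIC)
cv2.imwrite('pics/s5c.png',np.hstack([f(b),f(s)]))
E
```

```text
(no output)
```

View pics/s5c.png

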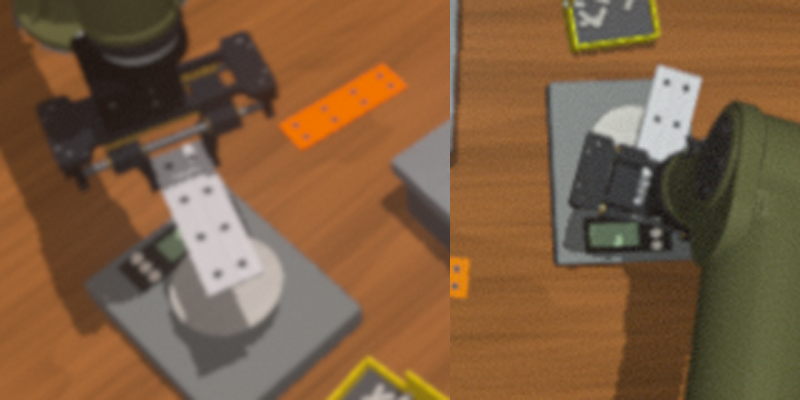

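The crop shows the plate still held over the pan. Its far-end corners are at (209,294) and (264,269) in the scene part, and (656,66) and (702,78) in the top part. Triangulating these.

```bash
python3 - <<'E'
from h import *
ps,pt=load('s5.png'),load('t5.png')
S=[(209,294),(264,269)];T=[(702,78),(656,66)]
# scene (209,294) is robot-right (y-) corner
C=[]
for s,t in zip(S,T):
    o1,d1=ray(ps,(s[0]-.75)/2.5+100,(s[1]-.75)/2.5+160); o2,d2=ray(pt,(t[0]-450-.75)/2.5+300,(t[1]-.75)/2.5+150)
    k=np.linalg.lstsq(np.c_[d1,-d2],o2-o1,rcond=None)[0]; q1,q2=o1+k[0]*d1,o2+k[1]*d2
    print((q1+q2)/2,np.linalg.norm(q1-q2)); C.append((q1+q2)/2)
e=C[1]-C[0]; print(np.linalg.norm(e),'plate yaw',np.degrees(np.arctan2(-e[0],e[1])))
m=(C[0]+C[1])/2; o=get_obs(); y=np.radians(o['tool_rot'][2]-90); t=np.array([np.cos(y),np.sin(y)])
print('mid far',m,'expected',o['tool_pos'][:2]+.146*t, 'dir', np.degrees(np.arctan2(*(m[:2]-o['tool_pos'][:2])[::-1])))
E
```

```text
[ 0.5946406  -0.22354114  0.2071239 ] 0.003844755381574192
[ 0.6077353  -0.17446766  0.20484543] 0.0014476728041654503
0.05084160346944372 plate yaw -14.940613444081475
mid far [ 0.60118795 -0.1990044   0.20598466] expected [ 0.60302142 -0.19818368] dir -17.01751860547203
```

The plate is level in hand (corner z 0.205–0.207, expected 0.207), with its centre 65.5 mm ahead of the TCP. The target TCP is (0.4648, -0.1568), and contact should come at z≈0.071.

{"fn": "jog_arm", "kwargs": {
  "moves": [
    [4,0.1,0.05,1,0,0,-0.005],
    [4,0.3,0.1,2.5,0,0,-0.005],
    [4,0.3,0.15,4,0,0,-0.005],
    [4,0.3,0.15,6,0,0,-0.005],
    [4,0.3,0.15,8,0,0,-0.005],
    [4,0.3,0.15,9.5,0,0,-0.005],
    [4,0.3,0.15,10.2,0,0,-0.005],
    [4,0.3,0.15,10.5,0,0,-0.005],
    [4,0.3,0.15,10.5,0,0,-0.005],
    [4,0.3,0.15,10.5,0,0,-0.005]
  ]
}}

```text
time_s: 11.55
tool_pos: [0.4658, -0.1539, 0.0854]
tool_rot: [-180.0, -0.0, 73.8]
force: [0.1, -0.4, -1.0]
grip_width: 0.0482
```

```bash
python3 - <<'E'
from h import *
go(.4648,-.1568,.071,73.4)
E
```

```text
tcp [ 0.4658 -0.1539  0.0854] [-1.7997e+02 -1.0000e-02  7.3840e+01] F [ 0.09 -0.36 -0.99] w 0.0482 t 11.55
move cm [-0.31 -0.02  1.44] rot [-0.    -0.     0.008]
```

{"fn": "jog_arm", "kwargs": {
  "moves": [
    [4,-0.2,0,0.4,0,0,0.004],
    [4,-0.2,0,0.8,0,0,0.004],
    [4,-0.2,0,1.1,0,0,0.004],
    [4,-0.2,0,1.2,0,0,0.004],
    [4,-0.2,0,1.25,0,0,0.004],
    [4,-0.2,0,1.3,0,0,0.004],
    [4,-0.2,0,1.3,0,0,0.004]
  ]
}}

```text
time_s: 12.13
tool_pos: [0.4653, -0.1558, 0.0724]
tool_rot: [-180.0, -0.0, 73.6]
force: [0.1, -0.1, -1.0]
grip_width: 0.0484
```

```bash
python3 - <<'E'
from h import *
go(.4648,-.1568,.071,73.4)
E
```

```text
tcp [ 0.4653 -0.1558  0.0724] [-1.7997e+02 -1.0000e-02  7.3610e+01] F [ 0.11 -0.08 -0.98] w 0.0484 t 12.13
move cm [-0.11 -0.02  0.14] rot [-0.    -0.     0.004]
```

{"fn": "jog_arm", "kwargs": {
  "moves": [
    [4,-0.1,0,0.05,0,0,0],
    [4,-0.1,0,0.1,0,0,0],
    [4,-0.1,0,0.15,0,0,0],
    [4,-0.1,0,0.18,0,0,0],
    [4,-0.1,0,0.18,0,0,0]
  ]
}}

```text
time_s: 12.55
tool_pos: [0.4652, -0.1569, 0.0709]
tool_rot: [-180.0, -0.0, 73.6]
force: [-1.1, 0.1, 1.7]
grip_width: 0.0481
```

Contact with the pan (+1.7 N). I'll release gently.

{"fn": "jog_arm", "kwargs": {
  "moves": [
    [4,0,0,0.05,0,0,0],
    [5.1,0,0,0.05,0,0,0],
    [5.3,0,0,0.05,0,0,0],
    [5.6,0,0,0.05,0,0,0],
    [6.5,0,0,0.05,0,0,0],
    [7.5,0,0,0.05,0,0,0],
    [7.5,0,0,0.05,0,0,0],
    [7.5,0,0,0.05,0,0,0]
  ]
}}

```text
time_s: 13.22
tool_pos: [0.4651, -0.1569, 0.0703]
tool_rot: [-180.0, -0.0, 73.6]
force: [-0.1, -0.4, 0.5]
grip_width: 0.072
```

```bash
python3 - <<'E'
from h import *
go(.4648,-.1568,.071,73.4)
E
```

```text
tcp [ 0.4651 -0.1569  0.0703] [-1.7999e+02 -1.0000e-02  7.3600e+01] F [-0.06 -0.42  0.51] w 0.072 t 13.22
move cm [ 0.   -0.04 -0.07] rot [-0.    -0.     0.003]
```

{"fn": "jog_arm", "kwargs": {
  "moves": [
    [7.5,0,0,-0.5,0,0,0],
    [7.5,0,0,-2,0,0,0],
    [7.5,0,0,-4,0,0,0],
    [7.5,0,0,-7,0,0,0],
    [7.5,0,0,-10,0,0,0],
    [7.5,0,0,-13,0,0,0],
    [7.5,4,-1,-15,0,0,0],
    [7.5,8,-2,-15,0,0,0],
    [7.5,12,-2,-15,0,0,0],
    [7.5,16,-2,-15,0,0,0],
    [7.5,20,-2,-15,0,0,0],
    [7.5,22,-2,-15,0,0,0]
  ]
}}

```text
time_s: 14.22
tool_pos: [0.5085, 0.0659, 0.2207]
tool_rot: [-180.0, -0.1, 74.0]
force: [0.6, 0.4, -0.1]
grip_width: 0.0751
```

```bash
python3 - <<'E'
from h import *
a,p=snap('top','t6.png'); blob('top',a,p,z=.088,c=(.53,-.17),t=165)
a,p=snap('scene','s6.png')
b=cv2.imread('pics/s6.png')[200:340,110:270]; s=cv2.imread('pics/t6.png')[150:290,310:430]
f=lambda x:cv2.resize(x,None,fx=2.8,fy=2.8,interpolation=cv2.INTER_CUBIC)
cv2.imwrite('pics/s6c.png',np.hstack([f(b),f(s)]))
E
```

```text
top 1202 centre [ 0.5278 -0.1756] [0.1038 0.1602] 49.76
```

View pics/s6c.png

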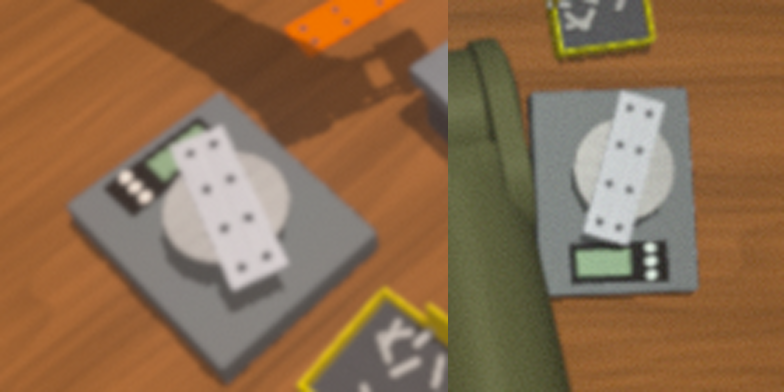

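The view shows the plate flat across the pan. Its corners in the top part are (622,91), (666,103), (628,245) and (583,233). Now I check the centring and the L.

```bash
python3 - <<'E'
from h import *
p=load('t6.png')
C=np.array([onz(p,(u-448-.9)/2.8+310,(v-.9)/2.8+150,.088) for u,v in[(622,91),(666,103),(628,245),(583,233)]])
print(C.mean(0),'off mm',(C.mean(0)[:2]-[.5275,-.1755])*1e3)
ps=load('s6.png'); D=np.array([onz(ps,(u-.9)/2.8+110,(v-.9)/2.8+200,.088) for u,v in[(171,147),(221,125),(288,264),(236,291)]]); print(D.mean(0),np.linalg.norm(D[0]-D[3]))
for f in('scene1.png','s6.png'):
    a=cv2.imread('pics/'+f); blob(f,a,load(f),c=(.65,.11),rad=.05)
print(get_obs()['joint_velocities'].round(1),get_obs()['time_s'])
E
```

```text
[ 0.52711019 -0.17618925  0.088     ] off mm [-0.38981498 -0.68924641]
[ 0.52888914 -0.17447824  0.088     ] 0.1610430931834484
scene1.png 778 centre [0.6483 0.1098] [0.1025 0.103 ] 70.94
s6.png 848 centre [0.6483 0.1101] [0.1054 0.1059] 71.46
[ 2.1 -1.5  4.2  1.5  2.8  1.   1.7] 14.3167
```

Centred to about 1–2 mm, and the L has not moved. Let the arm settle, then hand in.

{"fn": "jog_arm", "kwargs": {
  "moves": [
    [7.5,0,0,0,0,0,0],
    [7.5,0,0,0,0,0,0],
    [7.5,0,0,0,0,0,0]
  ]
}}

```text
time_s: 14.57
tool_pos: [0.5083, 0.0637, 0.2205]
tool_rot: [-180.0, -0.0, 73.9]
force: [-0.4, 0.5, -0.3]
grip_width: 0.0752
```

```bash
python3 - <<'E'
from h import *
print(env.sign_off())
E
```

```text
the job is handed in; nothing more can be done
None
```

The straight plate now lies flat and centred on the scale pan, and the job was handed in at 14.6 s of the 51 s allowed. I slid it about 79 mm towards the robot until its near end stuck out about 53 mm over the stand's edge. Then I pinched that end by its long sides at 45 N, lifted it 12 cm, carried it level to the pan and released it on light contact.

**Last checks:**
- **Centring:** the plate's centre is within about 1 mm of the pan's by the top camera and about 2 mm by the scene camera.
- **Flatness:** its length in the scene view came out at 161 mm, which fits a plate lying flat.
- **L-shaped plate:** it is within 0.3 mm of where it started.
- **Robot:** the gripper was clear and touching nothing at hand-in, and the highest force I read was about 10 N.

Nothing failed. Two readings were no use: the automatic outline merged the plate with the pan, so I centred it by corners read off the pictures. The measured grip width was also 48–49 mm, against 50 mm for the plate, but pictures taken after the lift and over the pan showed no slip.

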